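# Fold an empty bread crate flat

## Robot

A 7-joint arm with a two-finger parallel gripper is mounted at the origin on the work surface. World frame = base frame: x ahead of the robot, y to its left, z up, the work surface at z = 0. Lengths are in mm, angles in rad, forces in N, time in s.
With the tool pointing down it reaches from about 400 to 850 mm from the base axis. Payload 6.9 kg.
Tool frame: the origin (TCP) lies midway between the tips of the shut fingers; the grasp point (between the pads) lies 19 mm behind it; z points along the fingers, y is the direction in which the jaws open and shut (so a half turn about z gives the same grasp; the last joint's range is limited). The gripper opens to 85 mm and grips with 20 to 120 N. Pads are 22 mm wide; open, the fingers measure 114 mm over their backs; the gripper's body (76 mm by 85 mm) begins 54 mm behind the grasp point. The pads swing forward as they close: fully open they stand 13 mm farther back than shut.
Start: joints at [1.387, 0.507, -0.238, 1.5, 0.126, 1.149, -0.155], TCP at [178.571, -598.936, 231.275] pointing down, gripper open.
Joint ranges: [-3.08, 3.08], [-0.24, 2.05], [-1.43, 1.35], [0, 2.5], [-1.52, 4.66], [0.17, 1.96], [-2.89, 2.89]. Speed limits (rad/s): [2.39, 2.39, 3.14, 3.14, 3.14, 3.14, 3.14].

## Interface

Orientations are given as a unit quaternion [x, y, z, w].
In Python, from workcell import robot gives the robot as it stands.
- The arm moves only by the tool drive_tool, never from a script. Its argument "series" is one flat list of numbers, 7 for each row, row after row: the shift along the tool's x, y, z in m, then the turn, a rotation vector about the tool's x, y, z in units of 6 degrees (1.0 is 6 degrees), then the opening, from 0 (shut) to 1 (fully open). In form: [dx, dy, dz, wx, wy, wz, fingers, dx, dy, dz, wx, wy, wz, fingers, ...]. A call has 1 to 20 rows; each row is the pose to reach, as a shift and turn from the pose measured when the call began, along the tool's axes at that moment; what a row does not reach only later rows make up. A row lasts 1/12 s, in which the tool goes at most 41.7 mm and 7.16 degrees, less where a joint would pass 70% of its speed; a pose out of reach is approached as far as the arm can. A call with a gripper value outside its range is refused whole. The fingers move at their own pace and stop on an object; "newtons" is the grip in N (left out, the last holds). Time passes only in rows, so rows that repeat a pose let the fingers close. It gives the time, the measured TCP pose, the force and the opening at its end, in the units of the state.
- robot.read_state(): the state, without advancing time (a new reading comes with each control period).
- robot.snapshot(name): name is "scene" or "top" or "wrist"; returns a dict with "frame" (400x640x3 uint8, red, green, blue), "range_z" (400x640 float32, mm along the optical axis (not along the pixel's ray), 0 where there is no reading), "fx", "fy", "cx", "cy" (pixels), "world_to_cam" (4x4, takes a point from world to camera coordinates). Camera axes: x right, y up, looking along -z (the intrinsics and any distortion apply to the point x, -y, -z); pixel columns grow to the right and rows downward; lengths in mm; the calibration is good to about 2 mm. The wrist camera is an equidistant fisheye: a pixel r from the principal point sees the ray r / f radians off the axis. A picture is of the moment at which its call begins.
- robot.job_done(): hands the job in, once; it reports no verdict.
The state is a dict: "t": time; "q": joint angles; "qvel": joint speeds; "tau": joint torques, N m; "ee_pos": TCP position; "ee_rot": TCP orientation; "force": force on the tool from outside, world axes, zero at the start; "ft_torque": the same for the moment, N m; "opening": finger opening in mm.
Only numpy, scipy, OpenCV 4.12 (cv2) and the standard library are available. Lean on these libraries where they do the work, as an engineer would, in place of code of your own. Each camera call takes 0.05 s, during which the arm holds its last target.

## Task

Fold the empty blue crate on the bench flat so that it can go on the stack: push its two short end walls in until they lie on its floor, then push its two long walls down flat over them. Just push the walls with the fingers, without gripping or forcing them; do not lift, tip or shove the crate away, and leave the shaker, the scraper and the loaf tin where they are.

Things in the scene. Friction and masses are not known exactly. Their poses are not given: they have to be found in the camera images.
- crate: empty blue plastic folding crate, loose on the bench: 0.9 kg base tray, four slatted hinged walls of 0.22 kg. Outside 240 mm along its x, 330 mm along its y, 130 mm high with walls up, 38 mm when folded. Origin: centre of the underside; x points away from the robot, y to the robot's left (turned up to 0.3 rad), z up. The end walls stand between the long walls and block them until folded
- end_left (a joint): fold angle (rad) of the short end wall on the crate's +y side: 0 upright, 1.571 flat on the floor; starts at 0 to 0.22. 212 mm wide, 12 thick, 120 tall; hinge (inner lower edge) at crate y = +153 mm, 10 mm up; outer face at +165 mm; hand hole under an 18 mm top bar. All walls: slightly stiff hinge, no latch or spring; stays put leaning in 13 degrees, falls by itself beyond about 25
- end_right (a joint): the same for the end wall on the crate's -y side: hinge at crate y = -153 mm, outer face at -165 mm
- side_far (a joint): fold angle (rad) of the long wall on the crate's +x side, away from the robot: 0 upright, 1.571 flat over the folded end walls; starts at -0.05 (leaning out) to 0. 326 mm wide, 12 thick, 104 tall; hinge (inner lower edge) at crate x = +108 mm, 26 mm up; outer face at +120 mm
- side_near (a joint): the same for the long wall on the crate's -x side, towards the robot: hinge at crate x = -108 mm, outer face at -120 mm
- end_left_top (a point): middle of the top edge of the left end wall (130 mm above the bench when it stands)
- end_right_top (a point): middle of the top edge of the right end wall
- side_far_top (a point): middle of the top edge of the far long wall (130 mm above the bench when it stands)
- side_near_top (a point): middle of the top edge of the near long wall
- shaker_mid (a point): bystander: upright steel flour shaker, 72 mm across, 106 mm high; the point is on its axis 52 mm above its foot
- scraper: bystander: bench scraper lying flat, 106 by 146 mm, 26 mm high, wooden handle bar along its own y, steel blade to its own +x; origin under the middle of the handle
- loaf_tin: bystander: open dark steel loaf tin, 98 by 198 mm (long along its own y), 73 mm high; origin at the centre of its underside

How it is judged:
By the outcome, as a careful person would: the job done as asked, in the order asked, and still so for the second after the job is handed in, with the robot touching nothing.
It also fails if it takes over 54 s, if anything falls off the work surface, if the arm or the gripper's body presses on something with over 40 N, if the wrist force passes 120 N, or if a joint passes its speed limit or range.

## Working session

There is one attempt and no reset: what is moved stays moved. The work goes in short steps, Python scripts to look and compute and a tool call to move; the robot and the scene stay as the last step left them, time stands still between calls to the robot, and variables do not carry over. Pictures are saved under pics/ and viewed, and the job is handed in when it is done.

Besides the shell and the picture viewer there is one more tool, called after "Call:" by a JSON object that holds its "fn" and its "kwargs", one argument or row to a line. drive_tool: Moves the arm, as the interface text tells. Its arguments: {"type":"object","properties":{"series":{"type":"array"},"newtons":{"type":"number"}},"required":["series"]}

```bash
ls; mkdir -p pics; cat > h.py <<'E'
import numpy as np, cv2
from workcell import robot
from scipy.spatial.transform import Rotation as R
def snap(n,f):
    s=robot.snapshot(n); cv2.imwrite('pics/'+f+'.png',s['frame'][:,:,::-1]); np.savez('pics/'+f+'.npz',**s); return s
def pts(s):
    # world points per pixel (pinhole)
    h,w=s['range_z'].shape; v,u=np.mgrid[:h,:w]; z=s['range_z']
    c=np.stack([(u-s['cx'])/s['fx']*z,-(v-s['cy'])/s['fy']*z,-z],-1)
    T=np.linalg.inv(s['world_to_cam']); return c@T[:3,:3].T+T[:3,3]
E
python3 - <<'E'
from h import *
for n in ['scene','top']:
    s=snap(n,n+'0'); print(n,s['fx'],s['cx'],s['cy'],np.round(np.linalg.inv(s['world_to_cam']),2).tolist(),(s['range_z']>0).mean(),[k for k in s])
st=robot.read_state(); print(st)
E
```

```text
pics
scene 474.3235318627839 315.71481932044213 198.70063912532575 [[-0.9, -0.36, 0.24, 928.44], [0.44, -0.76, 0.48, 683.52], [0.01, 0.53, 0.84, 1244.41], [0.0, 0.0, 0.0, 1.0]] 0.99608984375 ['frame', 'range_z', 'fx', 'fy', 'cx', 'cy', 'world_to_cam']
top 487.3088062226288 323.814431676406 211.0437208841355 [[-0.01, 0.98, -0.18, 338.98], [-1.0, -0.01, -0.0, 51.61], [-0.0, 0.18, 0.98, 1482.77], [0.0, 0.0, 0.0, 1.0]] 0.995859375 ['frame', 'range_z', 'fx', 'fy', 'cx', 'cy', 'world_to_cam']
{'t': 0.1, 'q': array([ 1.38653536,  0.50825156, -0.23751634,  1.50105074,  0.1257088 ,
        1.14888094, -0.15482275]), 'qvel': array([-0.00020344, -0.00222143, -0.00102261, -0.00123295, -0.0001    ,
       -0.00063975, -0.00098018]), 'tau': array([-5.01744827e-03, -6.21831608e+01, -2.19478570e+00, -2.50201696e+01,
        1.24704314e-02,  7.81600684e-03,  1.40852919e-05]), 'ee_pos': array([ 178.36752778, -598.53545095,  230.51127635]), 'ee_rot': array([ 9.89524195e-01,  1.44364904e-01, -1.37148548e-04, -7.89291610e-04]), 'force': array([-0.28518288,  0.66781061, -0.34642545]), 'ft_torque': array([ 0.03275069, -0.01327994,  0.0123362 ]), 'opening': 85.3245870104588}
```

View pics/top0.png

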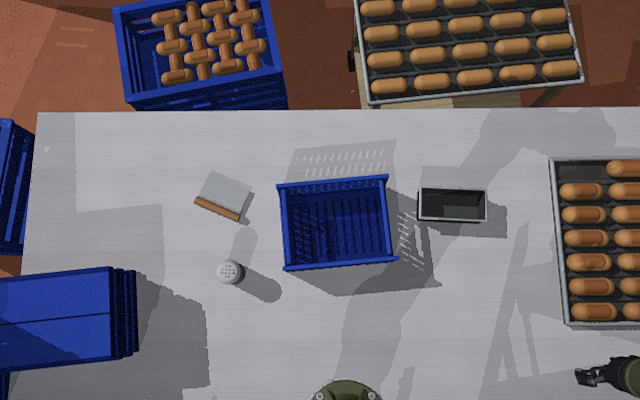

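View pics/scene0.png

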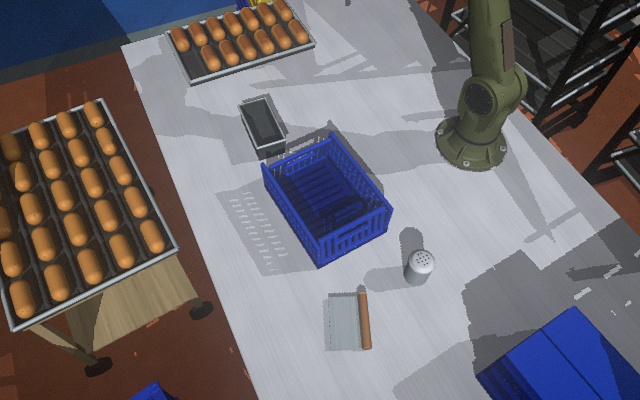

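```bash
python3 - <<'E'
from h import *
s=dict(np.load('pics/top0.npz')); P=pts(s)
hsv=cv2.cvtColor(s['frame'],cv2.COLOR_RGB2HSV)
m=(hsv[...,0]>95)&(hsv[...,0]<130)&(hsv[...,1]>100)
print(m.sum())
n,l,st,c=cv2.connectedComponentsWithStats(m.astype(np.uint8)); print([list(x) for x in st if x[4]>50])
Q=P[m]; 
for lo,hi in [(-20,5),(5,20),(20,40),(40,90),(90,122),(122,132),(132,150)]:
    k=(Q[:,2]>lo)&(Q[:,2]<hi); print(lo,hi,k.sum())
k=(Q[:,2]>118)&(Q[:,2]<140)
r=cv2.minAreaRect(Q[k][:,:2].astype(np.float32)); print(r, cv2.boxPoints(r))
# other stuff height
o=(~m)&(P[...,2]>12)&(P[...,2]<200)
n,l,st,c=cv2.connectedComponentsWithStats(o.astype(np.uint8))
for i in range(1,n):
    if st[i,4]>80:
        q=P[l==i]; print(st[i],np.round(np.percentile(q,[2,50,98],axis=0)).tolist())
E
```

```text
37567
[[np.int32(0), np.int32(0), np.int32(640), np.int32(400), np.int32(218433)], [np.int32(112), np.int32(0), np.int32(177), np.int32(111), np.int32(10888)], [np.int32(0), np.int32(118), np.int32(35), np.int32(138), np.int32(3805)], [np.int32(276), np.int32(174), np.int32(123), np.int32(98), np.int32(9516)], [np.int32(0), np.int32(266), np.int32(139), np.int32(134), np.int32(13012)]]
-20 5 1750
5 20 5668
20 40 639
40 90 1402
90 122 476
122 132 1506
132 150 799
((435.3384094238281, 393.66717529296875), (315.3955383300781, 1159.863037109375), 18.937175750732422) [[  97.97017  891.03204]
 [ 474.38196 -206.05339]
 [ 772.70667 -103.69769]
 [ 396.29486  993.38776]]
[  548   156    92   171 10520] [[270.0, -887.0, 13.0], [509.0, -750.0, 48.0], [767.0, -645.0, 66.0]]
[ 193  175   57   47 1043] [[594.0, 299.0, 12.0], [651.0, 370.0, 16.0], [721.0, 445.0, 29.0]]
[ 417  186   70   38 1116] [[569.0, -422.0, 13.0], [639.0, -339.0, 68.0], [673.0, -227.0, 78.0]]
[216 260  29  25 579] [[395.0, 295.0, 20.0], [425.0, 322.0, 101.0], [457.0, 359.0, 109.0]]
[312 381  66  19 692] [[67.0, -83.0, 12.0], [83.0, -1.0, 16.0], [113.0, 79.0, 43.0]]
```

The top view shows the crate with walls up at about (335,222) px. The shaker is at (229,271), the scraper at (225,196) and the tin at (452,204). Next I'll measure the crate.

```bash
cat >> h.py <<'E'
def cratepts(s):
    P=pts(s); hsv=cv2.cvtColor(s['frame'],cv2.COLOR_RGB2HSV)
    m=(hsv[...,0]>95)&(hsv[...,0]<130)&(hsv[...,1]>100)
    m&=(P[...,0]>350)&(P[...,0]<800)&(P[...,1]>-230)&(P[...,1]<270)&(P[...,2]>-5)&(P[...,2]<170)
    return P[m]
E
python3 - <<'E'
from h import *
for n in ['top','scene']:
    s=dict(np.load(f'pics/{n}0.npz')); Q=cratepts(s)
    for lo,hi in [(105,150),(124,150)]:
        k=(Q[:,2]>lo)&(Q[:,2]<hi)
        r=cv2.minAreaRect(Q[k][:,:2].astype(np.float32)); print(n,lo,k.sum(),np.round(r[0],1),np.round(r[1],1),r[2],np.round(cv2.boxPoints(r)).tolist())
    print(np.percentile(Q[:,2],[1,5,50,95,99]))
    np.save(f'pics/Q_{n}.npy',Q)
E
```

```text
top 105 1796 [564.  20.] [250.3 321.8] 4.901123046875 [[426.0, 170.0], [453.0, -151.0], [702.0, -130.0], [675.0, 191.0]]
top 124 1584 [563.4  19.9] [249.  321.9] 4.89546537399292 [[426.0, 170.0], [453.0, -151.0], [701.0, -130.0], [674.0, 191.0]]
[  0.8836374    3.3827948   10.22435944 130.68538368 133.62514737]
scene 105 2004 [563.3  24.4] [250.4 324.2] 4.968430042266846 [[424.0, 175.0], [453.0, -148.0], [702.0, -126.0], [674.0, 197.0]]
scene 124 1324 [564.1  23.9] [248.9 322.9] 4.968430042266846 [[426.0, 174.0], [454.0, -148.0], [702.0, -126.0], [674.0, 195.0]]
[  1.47971309   3.86619512  31.76047472 128.82465425 131.3114618 ]
```

```bash
cat >> h.py <<'E'
C0=np.array([563.5,22.]);YAW=np.radians(4.93)
def tocr(Q,c=C0,yaw=YAW):
    d=Q[:,:2]-c; cs,sn=np.cos(yaw),np.sin(yaw)
    return np.c_[d[:,0]*cs+d[:,1]*sn,-d[:,0]*sn+d[:,1]*cs,Q[:,2]]
def tow(p,c=C0,yaw=YAW):
    p=np.asarray(p,float); cs,sn=np.cos(yaw),np.sin(yaw)
    return np.r_[c[0]+p[0]*cs-p[1]*sn,c[1]+p[0]*sn+p[1]*cs,p[2]]
E
python3 - <<'E'
from h import *
for n in ['top','scene']:
    q=tocr(np.load(f'pics/Q_{n}.npy')); print(n)
    k=abs(q[:,0])<90
    for sg in (1,-1):
        e=q[k&(q[:,1]*sg>70)&(q[:,2]>30)]
        for lo in range(30,140,15):
            b=e[(e[:,2]>=lo)&(e[:,2]<lo+15)]
            if len(b)>5: print('end',sg,lo,len(b),np.round(np.percentile(b[:,1],[5,50,95])), 'z99',round(np.percentile(b[:,2],99)))
    k=abs(q[:,1])<120
    for sg in (1,-1):
        e=q[k&(q[:,0]*sg>60)&(q[:,2]>100)]
        print('side',sg,len(e),np.round(np.percentile(e[:,0],[2,50,98])),np.round(np.percentile(e[:,2],[2,50,98])))
    lo=q[(q[:,2]<12)]; print('low',np.round(np.percentile(lo,[0.5,99.5],axis=0)))
E
```

```text
top
end 1 30 28 [156. 159. 160.] z99 45
end 1 60 6 [153. 154. 155.] z99 74
end 1 75 41 [151. 152. 154.] z99 88
end 1 105 9 [141. 148. 149.] z99 120
end 1 120 269 [136. 141. 147.] z99 135
end 1 135 10 [138. 142. 146.] z99 138
end -1 30 21 [-162. -161. -159.] z99 37
end -1 75 19 [-153. -152. -151.] z99 89
end -1 120 272 [-144. -139. -133.] z99 134
side 1 463 [111. 115. 123.] [104. 128. 135.]
side -1 384 [-124. -119. -113.] [122. 129. 135.]
low [[-102. -148.   -1.]
 [ 108.  141.   12.]]
scene
end 1 30 145 [152. 159. 162.] z99 45
end 1 45 130 [150. 156. 159.] z99 60
end 1 60 99 [149. 155. 157.] z99 75
end 1 75 220 [145. 151. 156.] z99 90
end 1 90 65 [146. 150. 152.] z99 105
end 1 105 96 [147. 149. 151.] z99 120
end 1 120 323 [137. 145. 150.] z99 133
end -1 30 86 [-156. -151. -148.] z99 45
end -1 45 82 [-153. -147. -145.] z99 60
end -1 60 56 [-147. -145. -142.] z99 75
end -1 75 157 [-149. -143. -139.] z99 88
end -1 90 43 [-144. -139. -137.] z99 104
end -1 105 67 [-137. -134. -132.] z99 120
end -1 120 230 [-142. -135. -131.] z99 133
side 1 391 [113. 121. 125.] [103. 127. 133.]
side -1 487 [-123. -114. -110.] [102. 125. 132.]
low [[-111. -155.   -0.]
 [ 119.  166.   12.]]
```

```bash
cat >> h.py <<'E'
def plan(*P,frame='crate',yaw=YAW):
    st=robot.read_state(); r=R.from_quat(st['ee_rot']); print('t',round(st['t'],2),'pos',np.round(st['ee_pos'],1),'crate',np.round(tocr(st['ee_pos'][None])[0],1),'F',np.round(st['force'],1))
    tgt=R.from_matrix(np.array([[np.cos(yaw),np.sin(yaw),0],[np.sin(yaw),-np.cos(yaw),0],[0,0,-1]]))
    print('turn',np.round(np.degrees((r.inv()*tgt).as_rotvec())/6,3))
    for p in P:
        w=tow(p) if frame=='crate' else np.array(p)
        print(p,np.round(w,1),'shift m',np.round(r.inv().apply(w-st['ee_pos'])/1000,4))
E
python3 -c "
from h import *
plan((0,-210,200),(0,-210,117))"
```

```text
t 0.1 pos [ 178.4 -598.5  230.5] crate [-437.  -585.1  230.5] F [-0.3  0.7 -0.3]
turn [-0.015  0.002  1.945]
(0, -210, 200) [ 581.5 -187.2  200. ] shift m [ 0.5039 -0.2789  0.0309]
(0, -210, 117) [ 581.5 -187.2  117. ] shift m [ 0.5039 -0.2788  0.1139]
```

Call:
{"fn": "drive_tool", "kwargs": {
  "series": [0.036,-0.02,0.0,0,0,0.2,0,0.072,-0.04,0.002,0,0,0.4,0,0.108,-0.06,0.004,0,0,0.6,0,0.144,-0.08,0.006,0,0,0.8,0,0.18,-0.1,0.008,0,0,1,0,0.216,-0.12,0.01,0,0,1.2,0,0.252,-0.14,0.012,0,0,1.4,0,0.288,-0.16,0.015,0,0,1.6,0,0.324,-0.18,0.018,0,0,1.8,0,0.36,-0.2,0.02,0,0,1.945,0,0.396,-0.22,0.024,0,0,1.945,0,0.432,-0.239,0.028,0,0,1.945,0,0.468,-0.259,0.03,0,0,1.945,0,0.504,-0.279,0.03,0,0,1.945,0,0.504,-0.279,0.03,0,0,1.945,0,0.504,-0.279,0.03,0,0,1.945,0,0.504,-0.279,0.03,0,0,1.945,0]
}}

```text
t: 1.52
ee_pos: [581.1, -187.3, 200.3]
ee_rot: [0.999, 0.043, -0.001, -0.001]
force: [-0.5, -0.4, -0.6]
opening: 0.4
```

```bash
python3 -c "
from h import *
plan((0,-210,200),(0,-210,117),(0,-100,117))"
```

```text
t 1.52 pos [ 581.1 -187.3  200.3] crate [  -0.4 -210.   200.3] F [-0.5 -0.4 -0.6]
turn [-0.013  0.018  0.006]
(0, -210, 200) [ 581.5 -187.2  200. ] shift m [ 0.0004 -0.      0.0003]
(0, -210, 117) [ 581.5 -187.2  117. ] shift m [0.0006 0.0001 0.0833]
(0, -100, 117) [572.1 -77.6 117. ] shift m [ 0.0006 -0.1099  0.0835]
```

Call:
{"fn": "drive_tool", "kwargs": {
  "series": [0,0,0.03,0,0,0,0,0,0,0.06,0,0,0,0,0,0,0.083,0,0,0,0,0,0,0.083,0,0,0,0,0,-0.015,0.083,0,0,0,0,0,-0.03,0.083,0,0,0,0,0,-0.037,0.083,0,0,0,0,0,-0.044,0.083,0,0,0,0,0,-0.051,0.083,0,0,0,0,0,-0.058,0.083,0,0,0,0,0,-0.065,0.083,0,0,0,0,0,-0.072,0.083,0,0,0,0,0,-0.079,0.083,0,0,0,0,0,-0.086,0.083,0,0,0,0,0,-0.093,0.083,0,0,0,0]
}}

```text
t: 2.77
ee_pos: [572.8, -93.8, 117.4]
ee_rot: [0.999, 0.043, -0.001, -0.001]
force: [-0.5, -0.5, 0.6]
opening: -0.4
```

```bash
python3 -c "
from h import *
snap('top','top1');s=snap('scene','scene1');plan((0,-90,117))"
```

```text
t 2.87 pos [573.  -92.7 117.5] crate [  -0.4 -115.   117.5] F [ 1.7 -0.9 -0.8]
turn [-0.022  0.018  0.025]
(0, -90, 117) [571.2 -67.7 117. ] shift m [ 0.0005 -0.025   0.0005]
```

View pics/scene1.png

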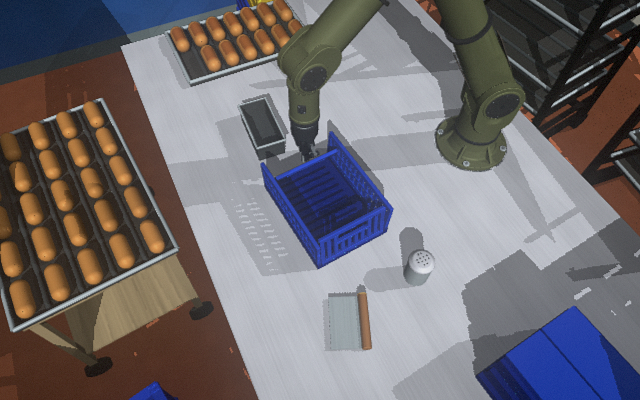

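Scene view: the right end wall is down inside the crate and the tool is at about (305,150) px. Next is the left end wall.

Call:
{"fn": "drive_tool", "kwargs": {
  "series": [0,0,-0.03,0,0,0,0,0,0,-0.06,0,0,0,0,0,0,-0.083,0,0,0,0,0,-0.035,-0.083,0,0,0,0,0,-0.07,-0.083,0,0,0,0,0,-0.105,-0.083,0,0,0,0,0,-0.14,-0.083,0,0,0,0,0,-0.175,-0.083,0,0,0,0,0,-0.21,-0.083,0,0,0,0,0,-0.245,-0.083,0,0,0,0,0,-0.28,-0.083,0,0,0,0,0,-0.31,-0.083,0,0,0,0,0,-0.325,-0.083,0,0,0,0,0,-0.325,-0.083,0,0,0,0,0,-0.325,-0.083,0,0,0,0,0,-0.325,-0.05,0,0,0,0,0,-0.325,-0.02,0,0,0,0,0,-0.325,0,0,0,0,0,0,-0.325,0,0,0,0,0]
}}

```text
t: 4.45
ee_pos: [542.6, 226.8, 114.1]
ee_rot: [0.999, 0.043, -0.004, 0.001]
force: [-0.5, -1.5, -1.0]
opening: 0.1
```

```bash
python3 -c "
from h import *
s=snap('top','top2');q=tocr(cratepts(s)); 
plan((0,210,117),(0,115,117))
e=q[(abs(q[:,0])<90)&(q[:,1]<-60)]; 
for a in range(-170,-60,15):
  b=e[(e[:,1]>=a)&(e[:,1]<a+15)]; print(a,len(b),np.round(np.percentile(b[:,2],[10,50,90])) if len(b) else '')
k=q[q[:,2]>118]; r=cv2.minAreaRect(k[:,:2].astype(np.float32)); print(r)
k=q[(q[:,2]>118)&(abs(q[:,0])<80)]; print(np.percentile(k[:,1],[2,50,98]))
"
```

```text
t 4.5 pos [543.6 227.8 116.5] crate [ -2.1 206.8 116.5] F [-0.3 -0.5  0.7]
turn [ 0.005  0.057 -0.002]
(0, 210, 117) [545.5 231.2 117. ] shift m [ 0.0021 -0.0032 -0.0005]
(0, 115, 117) [553.6 136.6 117. ] shift m [ 0.0021  0.0918 -0.0005]
-170 204 [ 5. 10. 17.]
-155 266 [16. 21. 26.]
-140 299 [ 7. 19. 24.]
-125 288 [ 6. 16. 23.]
-110 277 [ 7. 16. 23.]
-95 288 [ 8. 20. 25.]
-80 284 [ 5. 10. 21.]
-65 98 [ 5. 10. 20.]
((-0.38149261474609375, -2.472320556640625), (248.951904296875, 321.9538879394531), 0.09506259113550186)
[135.27140148 140.8705087  147.33529162]
```

View pics/top2.png

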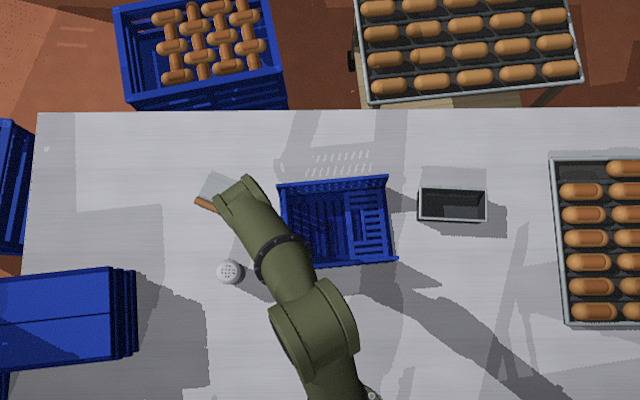

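The top view shows the right wall flat on the floor, with surface heights of about 20 mm and its slats at (370,222) px. The crate hasn't moved. Now I'll push the left wall.

Call:
{"fn": "drive_tool", "kwargs": {
  "series": [0.002,0.012,0,0,0,0,0,0.002,0.024,0,0,0,0,0,0.002,0.031,0,0,0,0,0,0.002,0.038,0,0,0,0,0,0.002,0.045,0,0,0,0,0,0.002,0.052,0,0,0,0,0,0.002,0.059,0,0,0,0,0,0.002,0.066,0,0,0,0,0,0.002,0.073,0,0,0,0,0,0.002,0.08,0,0,0,0,0,0.002,0.087,0,0,0,0,0,0.002,0.094,0,0,0,0,0,0.002,0.094,0,0,0,0,0,0.002,0.094,-0.04,0,0,0,0,0.002,0.094,-0.08,0,0,0,0,0.002,0.094,-0.11,0,0,0,0,0.002,0.094,-0.11,0,0,0,0]
}}

```text
t: 5.92
ee_pos: [557.2, 136.0, 233.1]
ee_rot: [0.999, 0.043, 0.002, -0.001]
force: [1.5, 0.7, 0.8]
opening: 0.1
```

```bash
python3 -c "
from h import *
s=snap('top','top3');s=snap('scene','scene3');q=tocr(cratepts(s)); 
plan((165,0,220),(165,0,120),(60,0,120))
for a in range(-170,170,20):
  b=q[(abs(q[:,0])<90)&(q[:,1]>=a)&(q[:,1]<a+20)]; print(a,len(b),np.round(np.percentile(b[:,2],[10,50,90])) if len(b) else '')
"
```

```text
t 6.02 pos [554.9 134.9 227.9] crate [  1.1 113.2 227.9] F [ 0.1  0.6 -0.7]
turn [ 0.     0.028 -0.001]
(165, 0, 220) [727.9  36.2 220. ] shift m [0.1639 0.1132 0.0075]
(165, 0, 120) [727.9  36.2 120. ] shift m [0.1642 0.1132 0.1075]
(60, 0, 120) [623.3  27.2 120. ] shift m [0.0592 0.1132 0.1078]
-170 49 [ 7. 12. 18.]
-150 312 [12. 20. 24.]
-130 271 [ 6. 17. 21.]
-110 224 [ 7. 18. 22.]
-90 338 [ 5. 16. 21.]
-70 216 [ 5. 10. 20.]
-50 396 [ 7. 20. 23.]
-30 289 [ 4.  7. 11.]
-10 275 [ 4.  8. 11.]
10 225 [ 4.  7. 11.]
30 283 [16. 20. 23.]
50 372 [ 5. 10. 21.]
70 283 [ 7. 18. 23.]
90 324 [ 7. 17. 22.]
110 329 [ 7. 17. 22.]
130 355 [16. 20. 24.]
150 398 [ 6. 10. 20.]
```

View pics/scene3.png

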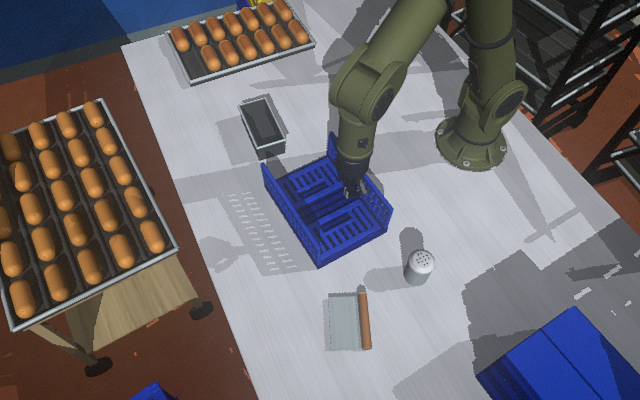

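Scene view: both end walls lie flat, with tops at about 22 mm, at (305,185) and (345,225) px. Now the far long wall.

Call:
{"fn": "drive_tool", "kwargs": {
  "series": [0.03,0.02,0,0,0,0,0,0.06,0.04,0,0,0,0,0,0.09,0.06,0,0,0,0,0,0.12,0.08,0,0,0,0,0,0.15,0.1,0.005,0,0,0,0,0.164,0.113,0.008,0,0,0,0,0.164,0.113,0.008,0,0,0,0,0.164,0.113,0.008,0,0,0,0,0.164,0.113,0.04,0,0,0,0,0.164,0.113,0.075,0,0,0,0,0.164,0.113,0.1,0,0,0,0,0.164,0.113,0.109,0,0,0,0,0.164,0.113,0.109,0,0,0,0,0.164,0.113,0.109,0,0,0,0]
}}

```text
t: 7.18
ee_pos: [727.6, 37.4, 119.3]
ee_rot: [0.999, 0.044, -0.001, -0.0]
force: [0.2, 0.3, 0.6]
opening: 0.0
```

```bash
python3 -c "
from h import *
s=snap('scene','scene4');q=tocr(cratepts(s)); 
plan((165,0,118),(78,0,118))
"
```

```text
t 7.23 pos [728.4  37.3 120.4] crate [165.6   1.  120.4] F [ 0.7 -0.8  0.4]
turn [-0.004  0.004  0.006]
(165, 0, 118) [727.9  36.2 118. ] shift m [-0.0006  0.001   0.0024]
(78, 0, 118) [641.2  28.7 118. ] shift m [-0.0876  0.001   0.0025]
```

View pics/scene4.png

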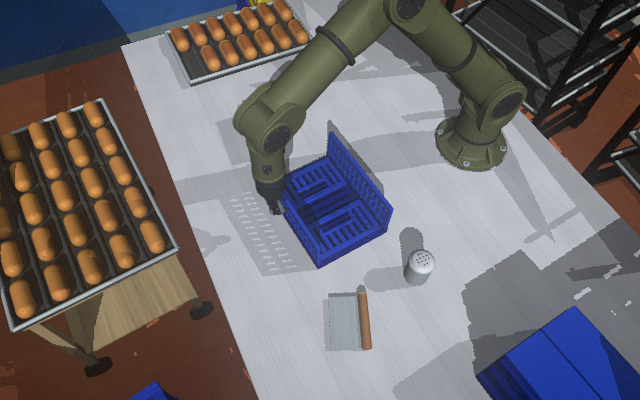

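```bash
python3 -c "
from h import *
s=snap('top','top4')
for n,f in [('scene','scene3'),('scene','scene4'),('top','top4')]:
  q=tocr(cratepts(dict(np.load('pics/'+f+'.npz')))); b=q[(q[:,0]>60)]
  print(f)
  for a in range(-170,170,40):
    k=b[(b[:,1]>=a)&(b[:,1]<a+40)&(b[:,2]>35)]; print(a,len(k),np.round(np.percentile(k,[2,50,98],axis=0)).tolist() if len(k) else '')
i=cv2.imread('pics/scene4.png')[130:290,220:420]; cv2.imwrite('pics/z4.png',cv2.resize(i,None,fx=4,fy=3.7,interpolation=cv2.INTER_CUBIC)[:600,:800])
"
```

```text
scene3
-170 80 [[114.0, -156.0, 38.0], [120.0, -144.0, 99.0], [124.0, -131.0, 131.0]]
-130 118 [[114.0, -129.0, 38.0], [120.0, -111.0, 101.0], [125.0, -91.0, 131.0]]
-90 125 [[114.0, -89.0, 37.0], [120.0, -70.0, 97.0], [125.0, -50.0, 131.0]]
-50 133 [[113.0, -49.0, 39.0], [120.0, -30.0, 97.0], [125.0, -12.0, 132.0]]
-10 134 [[114.0, -9.0, 40.0], [120.0, 10.0, 99.0], [124.0, 29.0, 132.0]]
30 132 [[114.0, 31.0, 39.0], [120.0, 50.0, 114.0], [124.0, 70.0, 132.0]]
70 149 [[114.0, 71.0, 38.0], [120.0, 91.0, 103.0], [124.0, 109.0, 132.0]]
110 151 [[113.0, 111.0, 38.0], [120.0, 131.0, 99.0], [125.0, 149.0, 132.0]]
150 105 [[110.0, 151.0, 37.0], [119.0, 162.0, 92.0], [124.0, 165.0, 132.0]]
scene4
-170 0 
-130 0 
-90 0 
-50 62 [[114.0, -39.0, 39.0], [120.0, -21.0, 120.0], [125.0, -11.0, 130.0]]
-10 139 [[114.0, -9.0, 39.0], [120.0, 12.0, 102.0], [125.0, 30.0, 132.0]]
30 128 [[114.0, 31.0, 37.0], [120.0, 51.0, 114.0], [125.0, 69.0, 131.0]]
70 153 [[114.0, 71.0, 38.0], [120.0, 91.0, 99.0], [124.0, 109.0, 132.0]]
110 148 [[114.0, 112.0, 39.0], [120.0, 130.0, 100.0], [125.0, 148.0, 133.0]]
150 104 [[111.0, 150.0, 38.0], [120.0, 162.0, 92.0], [124.0, 165.0, 131.0]]
top4
-170 52 [[110.0, -163.0, 80.0], [115.0, -154.0, 128.0], [122.0, -135.0, 135.0]]
-130 0 
-90 0 
-50 0 
-10 114 [[108.0, 1.0, 38.0], [112.0, 16.0, 85.0], [121.0, 29.0, 134.0]]
30 174 [[108.0, 30.0, 39.0], [113.0, 50.0, 89.0], [123.0, 69.0, 134.0]]
70 169 [[108.0, 71.0, 38.0], [113.0, 90.0, 91.0], [122.0, 109.0, 134.0]]
110 172 [[108.0, 111.0, 38.0], [113.0, 130.0, 88.0], [122.0, 150.0, 133.0]]
150 39 [[107.0, 150.0, 38.0], [111.0, 155.0, 105.0], [123.0, 159.0, 134.0]]
```

View pics/z4.png

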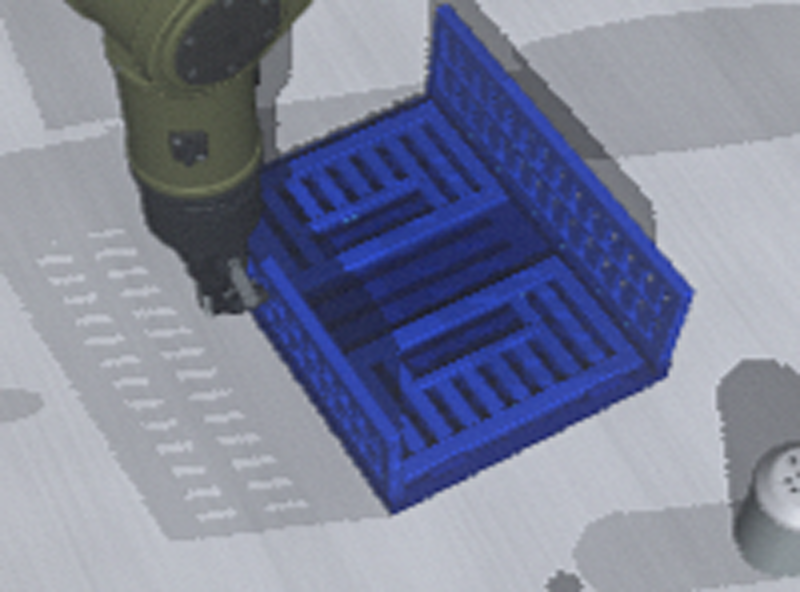

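View pics/top4.png

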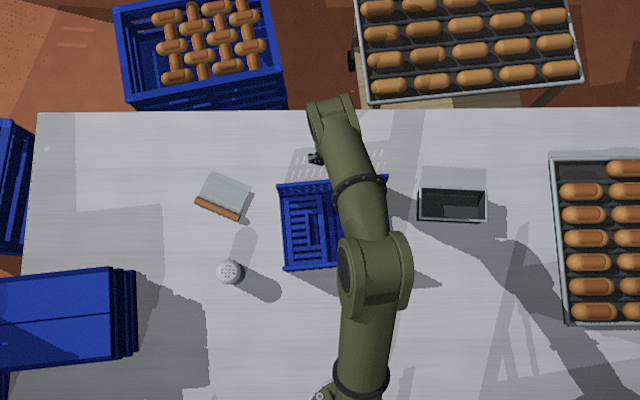

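The zoomed scene view shows the far wall still standing, with the fingers outside its middle at (235,290) px. Now I'll push it.

Call:
{"fn": "drive_tool", "kwargs": {
  "series": [-0.012,0.001,0.002,0,0,0,0,-0.02,0.001,0.002,0,0,0,0,-0.027,0.001,0.002,0,0,0,0,-0.034,0.001,0.002,0,0,0,0,-0.041,0.001,0.002,0,0,0,0,-0.048,0.001,0.002,0,0,0,0,-0.055,0.001,0.002,0,0,0,0,-0.062,0.001,0.002,0,0,0,0,-0.069,0.001,0.002,0,0,0,0,-0.076,0.001,0.002,0,0,0,0,-0.083,0.001,0.002,0,0,0,0,-0.09,0.001,0.002,0,0,0,0,-0.09,0.001,0.002,0,0,0,0,-0.09,0.001,-0.03,0,0,0,0,-0.09,0.001,-0.06,0,0,0,0,-0.09,0.001,-0.1,0,0,0,0,-0.09,0.001,-0.1,0,0,0,0]
}}

```text
t: 8.7
ee_pos: [642.6, 29.1, 228.8]
ee_rot: [0.999, 0.043, 0.006, -0.001]
force: [0.7, 0.5, 1.1]
opening: 0.2
```

```bash
python3 -c "
from h import *
s=snap('scene','scene5');q=tocr(cratepts(s)); 
plan((-170,0,220),(-170,0,118),(-78,0,118))
for a in range(-130,130,20):
  b=q[(abs(q[:,1])<140)&(q[:,0]>=a)&(q[:,0]<a+20)]; print(a,len(b),np.round(np.percentile(b[:,2],[10,50,90])) if len(b) else '')
"
```

```text
t 8.75 pos [641.6  28.9 225.5] crate [7.840e+01 2.000e-01 2.255e+02] F [-0.4  0.3 -0.6]
turn [-0.004 -0.088  0.003]
(-170, 0, 220) [394.1   7.4 220. ] shift m [-2.484e-01  1.000e-04  3.200e-03]
(-170, 0, 118) [394.1   7.4 118. ] shift m [-2.494e-01  1.000e-04  1.052e-01]
(-78, 0, 118) [485.8  15.3 118. ] shift m [-0.1574  0.0002  0.1061]
-130 1288 [ 46.  92. 128.]
-110 878 [ 7. 21. 45.]
-90 490 [ 6. 17. 22.]
-70 456 [ 5. 16. 22.]
-50 448 [ 5. 13. 22.]
-30 454 [ 5. 12. 22.]
-10 107 [ 9. 19. 24.]
10 522 [ 9. 68. 73.]
30 569 [18. 59. 65.]
50 627 [15. 53. 58.]
70 580 [18. 44. 50.]
90 614 [32. 40. 43.]
110 418 [17. 24. 31.]
```

View pics/scene5.png

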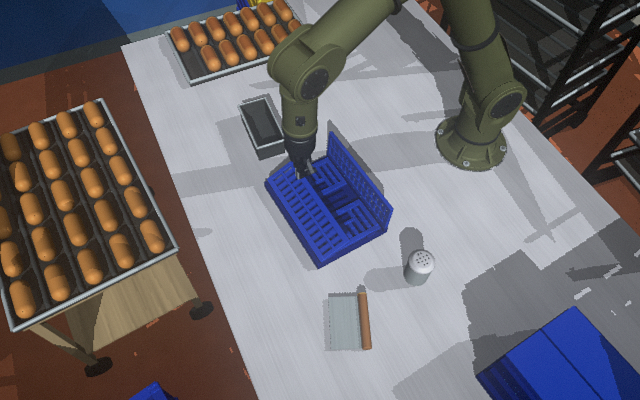

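Call:
{"fn": "drive_tool", "kwargs": {
  "series": [-0.03,0,0,0,0,0,0,-0.06,0,0,0,0,0,0,-0.09,0,0,0,0,0,0,-0.12,0,0,0,0,0,0,-0.15,0,0,0,0,0,0,-0.18,0,0,0,0,0,0,-0.21,0,0,0,0,0,0,-0.232,0,0,0,0,0,0,-0.232,0,0,0,0,0,0,-0.232,0,0,0,0,0,0]
}}

```text
t: 9.58
ee_pos: [409.6, 8.6, 223.2]
ee_rot: [0.999, 0.043, 0.005, -0.0]
force: [0.8, 0.0, -0.6]
opening: 0.2
```

```bash
python3 -c "
from h import *
s=snap('scene','scene6');q=tocr(cratepts(s)); 
plan((-153,0,220),(-153,0,118),(-78,0,118))
for a in range(-130,130,20):
  b=q[(abs(q[:,1])<140)&(q[:,0]>=a)&(q[:,0]<a+20)]; print(a,len(b),np.round(np.percentile(b[:,2],[10,50,90])) if len(b) else '')
"
```

```text
t 9.63 pos [410.8   8.7 223.3] crate [-1.533e+02 -1.000e-01  2.233e+02] F [-0.6 -0.2 -1.5]
turn [-0.002 -0.095 -0.001]
(-153, 0, 220) [411.1   8.9 220. ] shift m [ 0.0003 -0.0001  0.0033]
(-153, 0, 118) [411.1   8.9 118. ] shift m [-8.000e-04 -1.000e-04  1.053e-01]
(-78, 0, 118) [485.8  15.3 118. ] shift m [ 7.420e-02 -1.000e-04  1.061e-01]
-130 1316 [ 45.  92. 129.]
-110 845 [ 7. 21. 43.]
-90 489 [ 6. 16. 22.]
-70 436 [ 5. 17. 22.]
-50 498 [ 5. 13. 22.]
-30 492 [ 5. 13. 22.]
-10 316 [ 8. 22. 38.]
10 595 [17. 35. 39.]
30 482 [17. 33. 37.]
50 589 [15. 34. 39.]
70 492 [18. 34. 37.]
90 610 [22. 36. 40.]
110 403 [17. 24. 29.]
```

View pics/scene6.png

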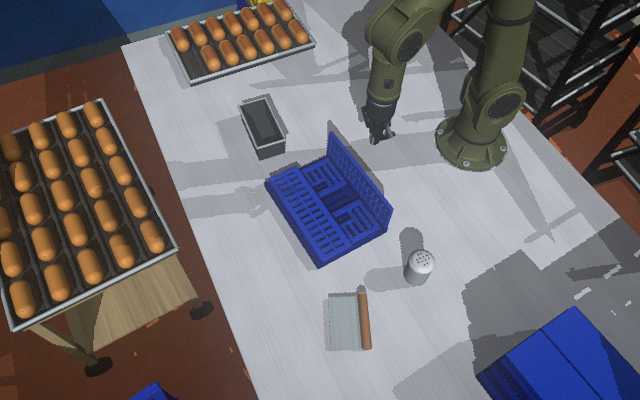

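The far wall is now flat, with its top at about 38 mm. The near wall still stands at (360,175) px and the fingers are on its robot side. Lowering, then pushing it over.

Call:
{"fn": "drive_tool", "kwargs": {
  "series": [-0.001,0,0.03,0,0,0,0,-0.001,0,0.06,0,0,0,0,-0.001,0,0.09,0,0,0,0,-0.001,0,0.105,0,0,0,0,-0.001,0,0.105,0,0,0,0,-0.001,0,0.105,0,0,0,0]
}}

```text
t: 10.13
ee_pos: [411.2, 9.1, 117.7]
ee_rot: [0.999, 0.043, 0.004, -0.001]
force: [0.8, -0.3, 0.3]
opening: 0.3
```

```bash
python3 -c "
from h import *
plan((-153,0,118),(-76,0,118))
"
```

```text
t 10.13 pos [411.2   9.1 117.7] crate [-152.8    0.3  117.7] F [ 0.8 -0.3  0.3]
turn [-0.009 -0.076  0.004]
(-153, 0, 118) [411.1   8.9 118. ] shift m [-0.0002  0.0003 -0.0003]
(-76, 0, 118) [487.8  15.5 118. ] shift m [0.0768 0.0003 0.0003]
```

Call:
{"fn": "drive_tool", "kwargs": {
  "series": [0.01,0,0,0,0,0,0,0.017,0,0,0,0,0,0,0.024,0,0,0,0,0,0,0.031,0,0,0,0,0,0,0.038,0,0,0,0,0,0,0.045,0,0,0,0,0,0,0.052,0,0,0,0,0,0,0.059,0,0,0,0,0,0,0.066,0,0,0,0,0,0,0.073,0,0,0,0,0,0,0.079,0,0,0,0,0,0,0.079,0,0,0,0,0,0,0.079,0,-0.03,0,0,0,0,0.079,0,-0.06,0,0,0,0,0.079,0,-0.1,0,0,0,0,0.079,0,-0.1,0,0,0,0,0.079,0,-0.1,0,0,0,0,0.079,0,-0.1,0,0,0,0,0.079,0,-0.1,0,0,0,0,0.079,0,-0.1,0,0,0,0]
}}

```text
t: 11.8
ee_pos: [488.4, 15.7, 217.1]
ee_rot: [0.999, 0.043, 0.003, -0.001]
force: [-0.0, 0.7, 0.4]
opening: 0.0
```

Call:
{"fn": "drive_tool", "kwargs": {
  "series": [0,0,0,0,0,0,0,0,0,0,0,0,0,0,0,0,0,0,0,0,0,0,0,0,0,0,0,0,0,0,0,0,0,0,0,0,0,0,0,0,0,0]
}}

```text
t: 12.3
ee_pos: [488.4, 15.7, 217.1]
ee_rot: [0.999, 0.043, 0.003, -0.001]
force: [-0.6, -0.1, 0.8]
opening: 0.0
```

```bash
python3 -c "
from h import *
s=snap('scene','scene7');q=tocr(cratepts(s)); 
plan((-153,0,220))
for a in range(-130,130,20):
  b=q[(abs(q[:,1])<140)&(q[:,0]>=a)&(q[:,0]<a+20)]; print(a,len(b),np.round(np.percentile(b[:,2],[10,50,90,99])) if len(b) else '')
k=q[q[:,2]>28]; print(cv2.minAreaRect(k[:,:2].astype(np.float32)))
"
```

```text
t 12.35 pos [488.4  15.7 217.1] crate [-7.530e+01  2.000e-01  2.171e+02] F [0.3 0.  0.2]
turn [-0.01  -0.054  0.005]
(-153, 0, 220) [411.1   8.9 220. ] shift m [-0.0776  0.0001 -0.0033]
-130 176 [22. 25. 29. 34.]
-110 474 [27. 36. 40. 43.]
-90 512 [16. 33. 38. 42.]
-70 462 [24. 35. 39. 42.]
-50 529 [11. 33. 37. 41.]
-30 455 [30. 36. 39. 43.]
-10 494 [10. 34. 39. 42.]
10 593 [16. 35. 39. 42.]
30 486 [18. 34. 38. 40.]
50 582 [17. 35. 39. 42.]
70 486 [18. 33. 37. 40.]
90 620 [22. 36. 39. 43.]
110 397 [17. 24. 29. 37.]
((1.973663330078125, -0.317352294921875), (238.2250518798828, 330.6606140136719), 0.08490994572639465)
```

View pics/scene7.png

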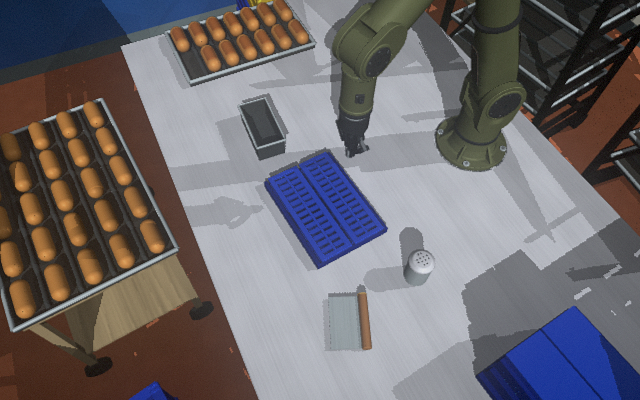

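The picture shows the crate fully folded at (325,208) px, with both long walls flat and their tops at about 38 mm. The shaker, scraper and tin haven't moved, and the tool is clear.

```bash
python3 -c "
from h import *
print(robot.job_done())"
```

```text
the job is handed in; nothing more can be done
None
```

The crate is folded flat and the job is handed in, at about 12.4 s on the robot's clock. With the fingers shut, I pushed the walls over in this order: right end, left end, far long wall, near long wall. Each was nudged at its top bar until it dropped by itself.

- **End walls:** both lay flat on the floor, with tops at about 22 mm, before I touched the long walls.
- **Long walls:** both lie flat, with the top at about 38 mm, matching the folded height given.
- **Crate position:** the folded outline measures about 238 × 331 mm. Its centre is within about 2 mm of where I first measured it and its turn is unchanged.
- **Bystanders:** the shaker, scraper and loaf tin look unmoved in the last picture. I didn't re-measure their positions.
- **Forces:** every reading was under about 2 N. They were taken at the end of each move and when looking, not during the pushes.
- **Clearance:** the tool was about 180 mm above the crate and touching nothing when I handed the job in.

The one check that looked wrong was a picture just after the far-wall push, which showed that wall still sloping. It was still falling, and the next picture showed it flat.

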